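# Press the lid home, then eject the imaging chamber and hold it up

## Task

Swing the toggle clamp over onto the imaging chamber in the jig and press its lid fully home, then swing the clamp all the way back again. Then flip the ejector lever's safety catch right over, take hold of the lever's handle and pull it all the way towards you, so that the chamber is lifted level out of its nest, and keep holding: the lever springs back, so finish with the handle still held at full pull. Do not force the lever against its catch, and leave the other things on and around the jig where they are.

Things in the scene. Friction and masses are not known exactly. Their poses are not given: they have to be found in the camera images.
- jig: Lid-pressing jig bolted to the bench: aluminium plate 220 x 300 x 20 mm, x -100..120, y -160..140. Origin on the bench surface; x away from the robot, y left, z up. Triples (x, y, z) below are mm in this frame. Left (+y): nest and toggle clamp, hinge posts to z 98. Right (-y): ejector lever (posts to z 65) and its safety catch (post to z 100).
- clamp (a joint): Toggle clamp arm, rad, hinge along jig y. 0: level, pointing to -x, foot on a fully seated lid; grows swinging up and back; 1.57 upright; 2.0 back stop, leaning away. Starts at 1.8 to 2.0. Heavy (0.3 kg) on a slightly stiff hinge: near upright and beyond it stays where it is left, lower down it falls onto the part. Its weight alone does not seat the lid: push about 3 to 5 N more down at the grip.
- clamp_hinge (a point): Centre of the clamp's hinge, fixed on the jig at (78, 70, 85)
- clamp_grip (a point): Point on the clamp's black side grip: round bar 14 mm thick along jig y, sticking out 59 mm to +y from the end of the 14 mm square arm, axis 110 mm from the hinge axis. At (-32, 115, 85) with the arm level, (78, 115, 195) upright. Moves with the arm. Pinch it from above with fingers closing along jig x; the bar can turn between them.
- catch (a joint): Safety catch, rad, hinge along jig x. 0: flat bar lies level across the front (-x) of the lever's shaft, pointing to +y, and blocks the lever; grows flipping up and over towards -y; 1.57 upright; 2.0 fully over, on its stop. Light (60 g), swings freely: past the top it falls to its stop, short of it it falls back.
- catch_hinge (a point): Centre of the catch's hinge, fixed on the jig at (68, -116, 90)
- catch_grip (a point): Point on the catch's black pin: round, 12 mm thick, along jig x, sticking out 56 mm from the bar's end towards the robot (x 8..64), axis 78 mm from the hinge axis. At (26, -38, 90) with the catch on, (26, -116, 168) upright. Moves with the catch. Pinch it from above with fingers closing along jig y; the pin can turn between them.
- lever (a joint): Ejector lever, rad, hinge along jig y. 0: at rest, leaning 0.25 rad away from the robot; grows as it is pulled towards the robot; 1.05: end stop, leaning 0.8 rad towards it. Spring return: 3 N at the handle at 0, 5 N at the end stop. It raises the lift table under the chamber, 29.5 mm per rad. With the catch on it is blocked, giving 0.05 rad (0.1 at 19 N).
- lever_hinge (a point): Centre of the lever's hinge, fixed on the jig at (70, -60, 45)
- lever_grip (a point): Gripping point on the lever's handle, whose axis is 150 mm from the hinge axis. At (107, -22, 190) at rest, (-38, -22, 149.5) at full pull. Moves with the lever. Pinch it from above with fingers closing along jig x; the bar can turn between them.
- lever_handle: The lever's handle: black round bar 18 mm thick, 74 mm long, along jig y, from 14 mm right to 60 mm left of the shaft (14 mm thick). Origin on the bar's axis, at the shaft. A sleeve that turns freely on its own axis.
- chamber: Steel imaging chamber, round, 60 mm across, 30 mm tall without its lid, about 220 g, standing loose in the nest between five low pins at jig (10, 70), its underside at z 20 to begin with. Origin under its centre, z up.
- lid (a joint): How far the chamber's push-on lid (grey disc 64 mm across, 10 mm thick, window in the middle) stands proud of fully home, m. Starts at 0.004 to 0.006; 0 is home, its top then 40 mm above the chamber's underside. Stiff: takes about 7 N to push down, and stays where it is left.
- spare: A second, finished steel chamber, 60 mm across and 40 mm tall, standing beside the jig; leave alone; origin under its centre
- bottle: Small bottle, 52 mm across, 100 mm tall; leave alone; origin under its centre
- jar: Small capped jar, 58 mm across, 65 mm tall; leave alone; origin under its centre
- slipbox: White cover-slip box 45 x 30 x 16 mm lying on the front of the jig's plate; leave alone; origin under its centre
- tipbox: Pipette-tip box 117 x 82 x 61 mm; leave alone; origin under its centre
- timer: Bench timer 60 x 60 x 22 mm; leave alone; origin under its centre
- pen: White marker pen 12 mm thick, 120 mm long, lying behind the jig; leave alone; origin under its middle
There are look-alikes about, which are no part of the job. What is shaped like the chamber but purple is not meant.

How it is judged:
By the outcome, as a careful person would: the job done as asked, in the order asked, and still so for the second after the job is handed in, while the arm keeps its last pose, push and grip.
It also fails if it takes over 58 s, if anything falls off the work surface, if the arm or the gripper's body presses on something with over 40 N, if the wrist force passes 120 N, or if a joint passes its speed limit or range.

## Robot

A 6-joint arm with a two-finger parallel gripper is mounted at the origin on the work surface. World frame = base frame: x ahead of the robot, y to its left, z up, the work surface at z = 0. Lengths are in m, angles in rad, forces in N, time in s.
With the tool pointing down it reaches from about 0.375 to 0.975 m from the base axis. Payload 3.8 kg.
Tool frame: the origin (TCP) lies midway between the tips of the shut fingers; the grasp point (between the pads) lies 19 mm behind it; z points along the fingers, y is the line along which they close (so a half turn about z gives the same grasp; the last joint's range is limited). The gripper opens to 85 mm and grips with 20 to 120 N. Pads are 22 mm wide; open, the fingers measure 114 mm over their backs; the gripper's body (76 mm by 85 mm) begins 54 mm behind the grasp point. The pads swing forward as they close: fully open they stand 13 mm farther back than shut.
Start: joints at [1.08, 0.264, 1.604, -0, 1.274, -0.037], TCP at [0.296, 0.607, 0.231] pointing down, gripper open.
Joint ranges: [-2.63, 2.63], [-0.94, 2.18], [0.31, 2.57], [-1.31, 4.45], [0, 2.66], [-2.55, 2.55]. Speed limits (rad/s): [2.57, 2.57, 3.14, 3.14, 3.14, 3.14].

## Interface

Orientations are given as a rotation vector (axis times angle).
In Python, from workcell import bot gives the robot as it stands.
- The arm moves only by the tool step_arm, never from a script. Its argument "motion" is a list of rows, each a list of 5 numbers: the finger opening in cm, from 0 to 8.54, then the shift along the tool's x, y, z in cm, then the turn about the tool's z in degrees. In form: [[claw, dx, dy, dz, twist], ...]. A call has 1 to 20 rows; each row is the pose to reach, as a shift and turn from the pose commanded when the call began, along the tool's axes at that moment; what a row does not reach only later rows make up. A row lasts 1/10 s, in which the tool goes at most 50 mm and 8.59 degrees, less where a joint would pass 70% of its speed; a pose out of reach is approached as far as the arm can. A call with a gripper value outside its range is refused whole. The fingers move at their own pace and stop on an object; "force" is the grip in N (left out, the last holds). Time passes only in rows, so rows that repeat a pose let the fingers close. It gives the time, the measured TCP pose, the force, the opening and the grip force at its end, in the units of the state.
- bot.read_state(): the state, without advancing time (a new reading comes with each control period).
- bot.read_camera(name): name is "scene" or "side" or "wrist"; returns (picture, depth): 420x560x3 uint8, red, green, blue; 420x560 float32, m along the optical axis (not along the pixel's ray), 0 where there is no reading.
- bot.calibration(name): a dict with "mtx" (3x3 intrinsics, pixels), "k1" (the pictures are not rectified: a ray, as slopes to the right and down, at radius r is drawn at 1 + k1 r^2 times it, then the intrinsics apply), "origin" and "orientation" of the camera in the world; the wrist camera has in their place "T_tool_cam" (4x4, takes a point from camera to tool coordinates, whose origin is the TCP and whose axes are the flange's). Camera axes: x right, y up, looking along -z (the intrinsics and any distortion apply to the point x, -y, -z); pixel columns grow to the right and rows downward; lengths in m; the calibration is good to about 2 mm. A picture is of the moment at which its call begins: read the wrist's pose just before it. calibration takes no time and is no camera call.
- bot.finish_job(): hands the job in; it is judged then, once.
The state is a dict: "time": time; "q": joint angles; "joint_vel": joint speeds; "joint_torque": joint torques, N m; "tool_pos": TCP position; "tcp_rot": TCP orientation; "wrist_force": force on the tool from outside, world axes, zero at the start; "torque": the same for the moment, N m; "width": opening from 0.0 (shut) to 1.0 (fully open); "grip_force": force on a finger pad.
Only numpy, scipy, OpenCV 4.12 (cv2) and the standard library are available. Lean on these libraries where they do the work, as an engineer would, in place of code of your own. Each camera call takes 0.05 s, during which the arm holds its last target. There are 200 camera calls.

## Working session

There is one attempt and no reset: what is moved stays moved. The work goes in short steps, Python scripts to look and compute and a tool call to move; the robot and the scene stay as the last step left them, time stands still between calls to the robot, and variables do not carry over. Pictures are saved under pics/ and viewed, at most 10 in all, crops included, and the job is handed in when it is done.

Besides the shell and the picture viewer there is one more tool, called after "Call:" by a JSON object that holds its "method" and its "body", one argument or row to a line. step_arm: Moves the arm, as the interface text tells. Its arguments: {"type":"object","properties":{"motion":{"type":"array","items":{"type":"array","items":{"type":"number"}}},"force":{"type":"number"}},"required":["motion"]}

```bash
mkdir -p pics; ls; python3 - <<'E'
from workcell import bot
import cv2,numpy as np
s=bot.read_state();print({k:np.round(v,3) for k,v in s.items()})
for n in("scene","side"):
    c=bot.calibration(n);print(n,c)
    p,d=bot.read_camera(n);np.savez(f"pics/{n}0.npz",p=p,d=d);cv2.imwrite(f"pics/{n}0.png",p[:,:,::-1])
print(bot.calibration("wrist"))
E
```

```text
pics
{'time': np.float64(0.0), 'q': array([ 1.08 ,  0.265,  1.605, -0.   ,  1.274, -0.037]), 'joint_vel': array([-0.001, -0.   , -0.001, -0.   , -0.   ,  0.   ]), 'joint_torque': array([ 1.0000e-03, -5.1514e+01, -3.6731e+01,  0.0000e+00,  1.3000e-02,
        0.0000e+00]), 'tool_pos': array([0.296, 0.606, 0.23 ]), 'tcp_rot': array([-7.070e-01, -3.061e+00,  3.000e-03]), 'wrist_force': array([ 0.654, -0.425,  0.353]), 'torque': array([-0.022,  0.006, -0.002]), 'grip_force': np.float64(0.0), 'width': np.float64(0.996)}
scene {'mtx': array([[404.26672032,   0.        , 278.22444402],
       [  0.        , 404.26672032, 216.86487911],
       [  0.        ,   0.        ,   1.        ]]), 'k1': -0.06429747379176037, 'origin': array([ 0.98572544, -0.08679128,  0.80724873]), 'orientation': array([0.51322802, 0.4037043 , 1.29590662])}
side {'mtx': array([[411.42459609,   0.        , 277.93625031],
       [  0.        , 411.42459609, 216.68428974],
       [  0.        ,   0.        ,   1.        ]]), 'k1': -0.03021346971947, 'origin': array([ 0.48913336, -0.638792  ,  0.63079671]), 'orientation': array([ 0.95300329, -0.02572521, -0.05733871])}
{'mtx': array([[367.24573303,   0.        , 281.84436106],
       [  0.        , 367.24573303, 211.74694833],
       [  0.        ,   0.        ,   1.        ]]), 'k1': 0.0035556089798699534, 'T_tool_cam': array([[ 4.93686117e-05,  9.61655761e-01,  2.74259358e-01,
         6.81309574e-02],
       [ 9.99999979e-01, -1.01872350e-04,  1.77195492e-04,
         1.00895743e-04],
       [ 1.98340511e-04,  2.74259343e-01, -9.61655746e-01,
        -1.43380875e-01],
       [ 0.00000000e+00,  0.00000000e+00,  0.00000000e+00,
         1.00000000e+00]])}
```

View pics/scene0.png

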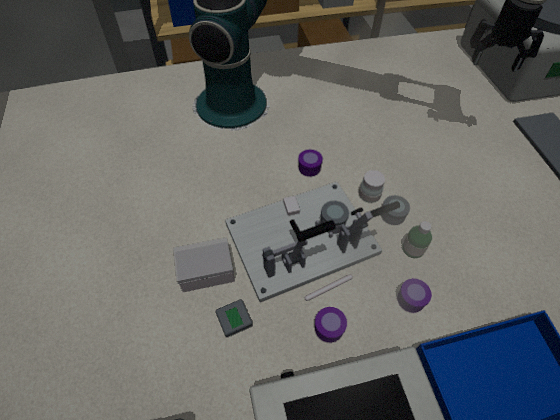

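View pics/side0.png

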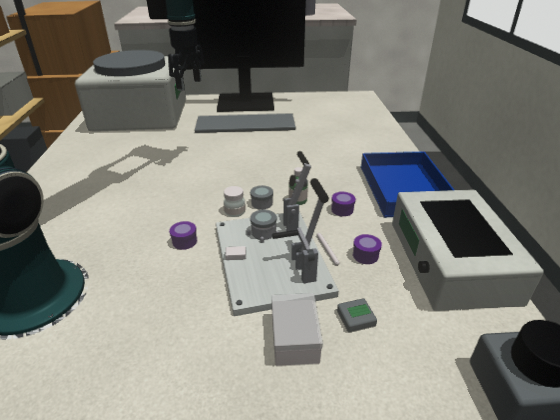

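Scene: the jig plate spans roughly (228,220), (340,185), (380,248), (262,295), with the slip box at (291,205). The chamber in its nest is at (335,211) and the spare at (396,206). The lever handle (black, long) is around (315,230) and the clamp is around (375,212). Look-alikes are the purple chambers at (310,161), (331,323) and (414,294). In the side view, the lever handle is at (319,190), the clamp grip at (303,158), and the catch and its pin at (290,234). I'll measure the plate next.

```bash
cat > h.py <<'E'
import numpy as np,cv2
from scipy.spatial.transform import Rotation as R
from workcell import bot
F=np.diag([1,-1,-1.])
def pose(n,st=None):
    c=bot.calibration(n)
    if n!="wrist": return c,R.from_rotvec(c["orientation"]).as_matrix()@F,np.array(c["origin"])
    T=np.eye(4);T[:3,:3]=R.from_rotvec(st["tcp_rot"]).as_matrix();T[:3,3]=st["tool_pos"];T=T@c["T_tool_cam"]
    return c,T[:3,:3]@F,T[:3,3]
def rays(c,uv):
    # slopes right/down
    return cv2.undistortPoints(np.float64(uv).reshape(-1,1,2),c["mtx"],np.array([c["k1"],0,0,0,0.])).reshape(-1,2)
def onplane(n,uv,z,st=None):
    c,M,o=pose(n,st);s=rays(c,uv);D=np.c_[s,np.ones(len(s))]@M.T
    return o+D*((z-o[2])/D[:,2])[:,None]
def proj(n,P,st=None):
    c,M,o=pose(n,st)
    return cv2.projectPoints(np.float64(P).reshape(-1,3),*(lambda rv:(rv,-M.T@o))(cv2.Rodrigues(M.T)[0]),c["mtx"],np.array([c["k1"],0,0,0,0.]))[0].reshape(-1,2)
def cloud(n,d,st=None):
    c,M,o=pose(n,st);h,w=d.shape;v,u=np.mgrid[:h,:w]
    s=rays(c,np.c_[u.ravel(),v.ravel()]);P=o+(np.c_[s,np.ones(len(s))]*d.reshape(-1,1))@M.T
    P[d.ravel()<=0]=np.nan;return P.reshape(h,w,3)
def jig():
    j=np.load("jig.npy");return j[:2],j[2] # origin xy, yaw
def J2W(p):
    o,a=jig();p=np.atleast_2d(p)/1000;c,s=np.cos(a),np.sin(a)
    return np.c_[o[0]+c*p[:,0]-s*p[:,1],o[1]+s*p[:,0]+c*p[:,1],p[:,2]]
def W2J(P):
    o,a=jig();P=np.atleast_2d(P);c,s=np.cos(a),np.sin(a);d=P[:,:2]-o
    return np.c_[c*d[:,0]+s*d[:,1],-s*d[:,0]+c*d[:,1],P[:,2]]*1000
E
python3 - <<'E'
from h import *
for n in("scene","side"):
    f=np.load(f"pics/{n}0.npz");P=cloud(n,f["d"]);z=P[...,2]
    b=(P[...,0]>.35)&(P[...,0]<.9)&(abs(P[...,1])<.4)
    print(n,"bench z",np.nanmedian(z[b&(abs(z)<.01)]))
    m=((z>.012)&(z<.027)&b).astype(np.uint8)
    k,l,s,_=cv2.connectedComponentsWithStats(cv2.morphologyEx(m,cv2.MORPH_OPEN,np.ones((3,3))))
    i=1+np.argmax(s[1:,4]);q=P[l==i];print(s[i],"z",np.median(q[:,2]))
    r=cv2.minAreaRect(q[:,:2].astype(np.float32)*1000);print(r,cv2.boxPoints(r).round())
# plate corner screws by hand: front-left.. scene / side pixels
print(onplane("scene",[(233,222),(335,187),(376,248),(263,290)],.02).round(4))
print(onplane("side",[(239,302),(222,225),(330,292)],.02).round(4))
E
```

```text
scene bench z -0.000273187488389115
[ 226  182  156  118 7797] z 0.0197397999024872
((513.1151123046875, 82.43034362792969), (222.9764404296875, 301.6307678222656), 10.097551345825195) [[377. 211.]
 [430. -86.]
 [649. -47.]
 [596. 250.]]
side bench z -0.001688862515561107
[ 216  218  122   94 5868] z 0.018519115052979485
((513.1986694335938, 82.05695343017578), (221.08050537109375, 304.14154052734375), 10.030465126037598) [[378. 213.]
 [431. -87.]
 [649. -48.]
 [596. 251.]]
[[ 0.4446 -0.0668  0.02  ]
 [ 0.3985  0.1993  0.02  ]
 [ 0.5884  0.2355  0.02  ]
 [ 0.63   -0.0343  0.02  ]]
[[ 0.4441 -0.0676  0.02  ]
 [ 0.3975  0.193   0.02  ]
 [ 0.629  -0.052   0.02  ]]
```

```bash
python3 - <<'E'
from h import *
a=np.radians(10.06);c=np.array([.51315,.08225]);o=c-np.array([[np.cos(a),-np.sin(a)],[np.sin(a),np.cos(a)]])@[.01,-.01]
np.save("jig.npy",[*o,a]);print(o)
th=np.array([1.8,1.9,2.0]);G=np.c_[78-110*np.cos(th),0*th+115,85+110*np.sin(th)]
E_=G.copy();E_[:,1]=136
pts={"lever":[(107,0,190),(107,-74,190)],"grip":list(G)+list(E_),"pin":[(8,-38,90),(64,-38,90)],"cham":[(10,70,64)],}
for n in("scene","side"):
    f=np.load(f"pics/{n}0.npz");p=f["p"];P=cloud(n,f["d"])
    for k,v in pts.items(): print(n,k,proj(n,J2W(v)).round().astype(int).tolist())
    # dark points above jig
    Q=W2J(P.reshape(-1,3)).reshape(P.shape);dark=p.max(2)<60
    for nm,b in {"clampgrip":(Q[...,1]>82)&(Q[...,1]<150)&(Q[...,2]>130)&(Q[...,0]>40)&(Q[...,0]<180),
      "lever":(abs(Q[...,1]+37)<45)&(Q[...,2]>165)&(abs(Q[...,0]-107)<40),
      "pin":(abs(Q[...,1]+38)<15)&(abs(Q[...,2]-90)<20)&(Q[...,0]>0)&(Q[...,0]<60)}.items():
        q=Q[b];print(n,nm,len(q),np.percentile(q,[3,50,97],axis=0).round().tolist() if len(q) else "")
    b=(Q[...,2]>30)&(Q[...,2]<110)&(Q[...,1]>145)&(Q[...,1]<260)&(abs(Q[...,0])<250)
    m=b.astype(np.uint8);k,l,s,_=cv2.connectedComponentsWithStats(m)
    for i in range(1,k):
        if s[i,4]>60:print("obj",s[i,:4],np.percentile(Q[l==i],[3,97],axis=0).round().tolist())
C=np.hstack([cv2.resize(np.load(f"pics/{n}0.npz")["p"][y:y+130,x:x+170],None,fx=2.35,fy=2.35,interpolation=2) for n,x,y in(("scene",225,170),("side",210,145))])
cv2.imwrite("pics/crop1.png",C[:,:,::-1])
E
```

```text
[0.50155695 0.09034946]
scene lever [[334, 223], [297, 237]]
scene grip [[386, 201], [389, 206], [391, 212], [395, 198], [398, 203], [400, 208]]
scene pin [[291, 220], [302, 240]]
scene cham [[335, 212]]
scene clampgrip 184 [[109.0, 83.0, 188.0], [117.0, 107.0, 194.0], [121.0, 133.0, 196.0]]
scene lever 403 [[100.0, -73.0, 185.0], [111.0, -40.0, 197.0], [116.0, -4.0, 200.0]]
scene pin 78 [[11.0, -44.0, 90.0], [27.0, -39.0, 94.0], [43.0, -33.0, 97.0]]
obj [360 171  25  25] [[-62.0, 177.0, 32.0], [-16.0, 224.0, 66.0]]
obj [382 195  28  24] [[8.0, 196.0, 33.0], [67.0, 252.0, 42.0]]
obj [405 221  27  32] [[120.0, 190.0, 33.0], [163.0, 227.0, 100.0]]
obj [410 279  20  15] [[216.0, 146.0, 36.0], [249.0, 169.0, 41.0]]
side lever [[313, 180], [324, 199]]
side grip [[296, 155], [301, 156], [305, 157], [294, 151], [298, 152], [302, 153]]
side pin [[272, 235], [297, 231]]
side cham [[263, 216]]
side clampgrip 67 [[107.0, 84.0, 187.0], [111.0, 107.0, 193.0], [118.0, 132.0, 195.0]]
side lever 277 [[96.0, -75.0, 168.0], [103.0, -57.0, 194.0], [113.0, -6.0, 198.0]]
side pin 134 [[9.0, -45.0, 85.0], [34.0, -42.0, 92.0], [58.0, -36.0, 96.0]]
obj [294 167   8  12] [[126.0, 203.0, 78.0], [145.0, 223.0, 100.0]]
obj [250 185  23  15] [[8.0, 193.0, 32.0], [64.0, 251.0, 41.0]]
obj [223 186  22  22] [[-67.0, 178.0, 32.0], [-19.0, 224.0, 65.0]]
obj [331 192  14   9] [[211.0, 145.0, 36.0], [248.0, 169.0, 41.0]]
```

View pics/crop1.png

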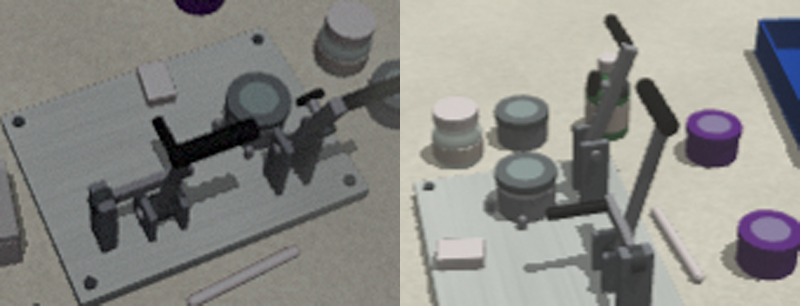

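The choice checks out: the clamp's side grip lies at jig (113, 83..133, 189), so its angle is about 1.9. The lever handle and catch pin also match the model points to within 2–3 mm. In the crop, the black bit at (310,97) is the clamp foot, and the look-alikes are all purple. Next I'll work out the approach in tool axes.

```bash
cat > go.py <<'E'
import sys
from h import *
# usage: go.py x y z(grasp, jig mm) yawdeg(jig, of tool y)
x,y,z,w=map(float,sys.argv[1:5]);s=bot.read_state();M=R.from_rotvec(s["tcp_rot"]).as_matrix()
t=J2W((x,y,z-19))[0];print("TCPjig",W2J(s["tool_pos"]).round(1),"F",s["wrist_force"].round(1),"t",s["time"])
ty=np.degrees(np.arctan2(M[1,1],M[0,1]));print("shift cm",((t-s["tool_pos"])@M*100).round(2),"twist",round(ty-np.degrees(jig()[1])-w,2),"q",s["q"].round(2),"tilt",M[:,2].round(3))
E
python3 go.py 113 116 245 0
```

```text
TCPjig [[-112.7  543.8  230.1]] F [0.1 0.4 0.6] t 0.1
shift cm [-43.43 -21.3    0.45] twist 53.94 q [ 1.08  0.26  1.61  0.    1.27 -0.04] tilt [-0.001 -0.002 -1.   ]
```

Call:
{"method": "step_arm", "body": {
  "motion": [
    [5,-4,-2,0,6],
    [5,-8,-4,0,12],
    [5,-12,-6,0,18],
    [5,-16,-8,0,24],
    [5,-20,-10,0,30],
    [5,-24,-12,0,36],
    [5,-28,-14,0,42],
    [5,-32,-16,0,48],
    [5,-36,-18,0,53.9],
    [5,-40,-20,0,53.9],
    [5,-43.4,-21.3,0.4,53.9],
    [5,-43.4,-21.3,0.4,53.9],
    [5,-43.4,-21.3,0.4,53.9]
  ]
}}

```text
time: 1.4
tool_pos: [0.5925, 0.2242, 0.2263]
tcp_rot: [-2.019, -2.405, 0.002]
wrist_force: [0.0, -0.0, 0.6]
width: 0.585
grip_force: 0.0
```

```bash
python3 go.py 113 116 189 0; python3 - <<'E'
from h import *
s=bot.read_state();p,d=bot.read_camera("wrist");cv2.imwrite("pics/w1.png",p[:,:,::-1])
Q=W2J(cloud("wrist",d,s).reshape(-1,3));b=(Q[:,1]>85)&(Q[:,1]<150)&(Q[:,2]>150)&(Q[:,2]<205)&(abs(Q[:,0]-110)<40)
print(b.sum(),np.percentile(Q[b],[3,50,97],axis=0).round(1))
print(proj("wrist",J2W([(113,84,189),(113,136,189)]),s).round())
E
```

```text
TCPjig [[112.9 115.9 226.3]] F [ 0.  -0.   0.6] t 1.4
shift cm [0.01 0.02 5.63] twist -0.08 q [0.32 0.19 1.7  0.   1.25 0.15] tilt [-0.002 -0.    -1.   ]
2467 [[109.4  86.8 190.3]
 [115.6 112.3 195.3]
 [122.2 134.9 197. ]]
[[280. 298.]
 [280. 206.]]
```

View pics/w1.png

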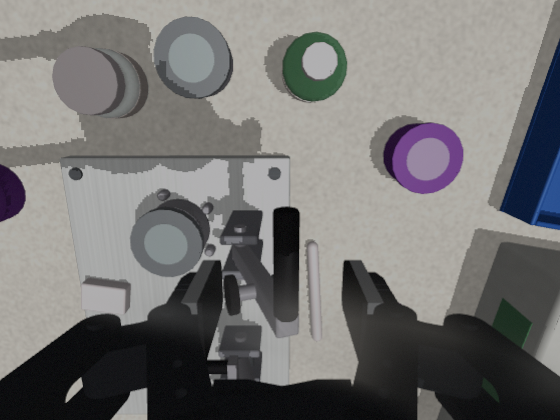

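The wrist view shows the black clamp grip at columns 274–299, rows 208–320, between the fingers. Its axis is at jig x≈115.5, so θ≈1.92. Descending and pinching.

Call:
{"method": "step_arm", "body": {
  "motion": [
    [4.5,0,0.25,1.5,0],
    [4.5,0,0.25,3,0],
    [4.5,0,0.25,4.5,0],
    [4.5,0,0.25,5.7,0],
    [4.5,0,0.25,5.7,0],
    [0.5,0,0.25,5.7,0],
    [0.5,0,0.25,5.7,0],
    [0.5,0,0.25,5.7,0],
    [0.5,0,0.25,5.7,0],
    [0.5,0,0.25,5.7,0],
    [0.5,0,0.25,5.7,0]
  ],
  "force": 30
}}

```text
time: 2.55
tool_pos: [0.5957, 0.2256, 0.1712]
tcp_rot: [2.017, 2.408, 0.002]
wrist_force: [0.1, 0.9, 1.3]
width: 0.155
grip_force: 29.5
```

```bash
python3 go.py 113 116 189 0; python3 - <<'E'
import numpy as np
t0=1.92
for t in np.linspace(1.92,0,17): print(round(t,2),"dy",round(11*(np.cos(t0)-np.cos(t)),2),"dz",round(11*(np.sin(t0)-np.sin(t)),2))
E
```

```text
TCPjig [[116.3 116.7 171.2]] F [0.1 0.9 1.3] t 2.55
shift cm [-0.07 -0.33  0.12] twist 0.03 q [0.32 0.23 1.75 0.   1.15 0.15] tilt [ 0.002  0.001 -1.   ]
1.92 dy 0.0 dz 0.0
1.8 dy -1.26 dz -0.38
1.68 dy -2.56 dz -0.6
1.56 dy -3.88 dz -0.66
1.44 dy -5.2 dz -0.57
1.32 dy -6.49 dz -0.32
1.2 dy -7.75 dz 0.08
1.08 dy -8.95 dz 0.63
0.96 dy -10.07 dz 1.32
0.84 dy -11.11 dz 2.15
0.72 dy -12.03 dz 3.08
0.6 dy -12.84 dz 4.13
0.48 dy -13.52 dz 5.26
0.36 dy -14.06 dz 6.46
0.24 dy -14.45 dz 7.72
0.12 dy -14.68 dz 9.02
0.0 dy -14.76 dz 10.34
```

Call:
{"method": "step_arm", "body": {
  "motion": [
    [0.5,0,-0.6,-0.2,0],
    [0.5,0,-1.26,-0.38,0],
    [0.5,0,-2.56,-0.6,0],
    [0.5,0,-3.88,-0.66,0],
    [0.5,0,-5.2,-0.57,0],
    [0.5,0,-6.49,-0.32,0],
    [0.5,0,-7.75,0.08,0],
    [0.5,0,-8.95,0.63,0],
    [0.5,0,-10.07,1.32,0],
    [0.5,0,-11.11,2.15,0],
    [0.5,0,-12.03,3.08,0],
    [0.5,0,-12.84,4.13,0],
    [0.5,0,-13.52,5.26,0],
    [0.5,0,-14.06,6.46,0],
    [0.5,0,-14.45,7.72,0],
    [0.5,0,-14.6,8.3,0],
    [0.5,0,-14.6,8.3,0],
    [0.5,0,-14.6,8.3,0]
  ]
}}

```text
time: 4.35
tool_pos: [0.4513, 0.1997, 0.0865]
tcp_rot: [-2.017, -2.408, 0.001]
wrist_force: [4.0, 2.0, -2.1]
width: 0.15
grip_force: 30.2
```

```bash
python3 go.py -32 116 85 0
```

```text
TCPjig [[-30.4 116.5  86.5]] F [ 4.   2.  -2.1] t 4.35
shift cm [-0.05 -0.16  2.05] twist 0.04 q [ 0.37  0.06  2.12 -0.    0.95  0.19] tilt [-0.001 -0.    -1.   ]
```

Call:
{"method": "step_arm", "body": {
  "motion": [
    [0.5,0,-0.1,0.5,0],
    [0.5,0,-0.1,1.0,0],
    [0.5,0,-0.15,1.3,0],
    [0.5,0,-0.15,1.6,0],
    [0.5,0,-0.15,1.8,0],
    [0.5,0,-0.15,1.9,0],
    [0.5,0,-0.15,2.0,0],
    [0.5,0,-0.15,2.0,0]
  ],
  "force": 40
}}

```text
time: 5.15
tool_pos: [0.4499, 0.1995, 0.0677]
tcp_rot: [2.017, 2.408, -0.0]
wrist_force: [-0.0, 0.7, 4.7]
width: 0.143
grip_force: 41.3
```

```bash
python3 go.py -32 116 85 0
```

```text
TCPjig [[-31.8 116.5  67.7]] F [-0.   0.7  4.7] t 5.15
shift cm [-0.05 -0.02  0.17] twist 0.04 q [ 0.37  0.09  2.14 -0.    0.91  0.19] tilt [ 0. -0. -1.]
```

Call:
{"method": "step_arm", "body": {
  "motion": [
    [0.5,0,0,0.1,0],
    [0.5,0,0,0.15,0],
    [0.5,0,0,0.2,0],
    [0.5,0,0,0.2,0],
    [0.5,0,0,0.2,0]
  ]
}}

```text
time: 5.65
tool_pos: [0.45, 0.1995, 0.0674]
tcp_rot: [-2.017, -2.408, 0.001]
wrist_force: [-5.0, -2.3, 18.6]
width: 0.139
grip_force: 42.5
```

```bash
python3 go.py -32 116 85 0
```

```text
TCPjig [[-31.7 116.5  67.4]] F [-5.  -2.3 18.6] t 5.65
shift cm [-0.05 -0.03  0.14] twist 0.04 q [ 0.37  0.09  2.14 -0.    0.91  0.19] tilt [-0. -0. -1.]
```

Lid is home: the force jumped to 18.6 N with no further travel. Swinging the clamp back.

Call:
{"method": "step_arm", "body": {
  "motion": [
    [0.5,0,0.05,-1.3,0],
    [0.5,0,0.22,-2.39,0],
    [0.5,0,0.49,-3.45,0],
    [0.5,0,0.87,-4.48,0],
    [0.5,0,1.35,-5.47,0],
    [0.5,0,1.92,-6.41,0],
    [0.5,0,2.59,-7.29,0],
    [0.5,0,3.34,-8.09,0],
    [0.5,0,4.16,-8.82,0],
    [0.5,0,5.06,-9.46,0],
    [0.5,0,6.01,-10.0,0],
    [0.5,0,7.01,-10.45,0],
    [0.5,0,8.06,-10.8,0],
    [0.5,0,9.13,-11.04,0],
    [0.5,0,10.22,-11.17,0],
    [0.5,0,11.32,-11.2,0],
    [0.5,0,12.42,-11.11,0],
    [0.5,0,13.5,-10.91,0],
    [0.5,0,14.56,-10.61,0],
    [0.5,0,15.3,-10.3,0]
  ]
}}

```text
time: 7.65
tool_pos: [0.6018, 0.2265, 0.168]
tcp_rot: [2.017, 2.408, 0.001]
wrist_force: [-1.8, -0.6, 4.0]
width: 0.146
grip_force: 44.2
```

Call:
{"method": "step_arm", "body": {
  "motion": [
    [0.5,0,0.2,0.07,0],
    [0.5,0,0.4,0.15,0],
    [0.5,0,0.55,0.2,0],
    [0.5,0,0.55,0.2,0]
  ]
}}

```text
time: 8.05
tool_pos: [0.6033, 0.2267, 0.1673]
tcp_rot: [-2.015, -2.406, 0.008]
wrist_force: [-12.8, -2.5, 12.3]
width: 0.147
grip_force: 45.1
```

```bash
python3 go.py 123.8 116 185 0
```

```text
TCPjig [[124.  116.5 167.3]] F [-12.8  -2.5  12.3] t 8.05
shift cm [-0.05 -0.02  0.13] twist 0.04 q [0.32 0.26 1.73 0.   1.16 0.14] tilt [-0.006 -0.002 -1.   ]
```

Call:
{"method": "step_arm", "body": {
  "motion": [
    [4.5,0,0.3,0.1,0],
    [4.5,0,0.3,0.1,0],
    [4.5,0,0.3,0.1,0],
    [4.5,0,0.3,0.1,0],
    [4.5,0,0,-2,0],
    [4.5,0,0,-5,0],
    [4.5,0,0,-8.5,0],
    [4.5,0,0,-8.5,0]
  ]
}}

```text
time: 8.85
tool_pos: [0.6094, 0.2284, 0.258]
tcp_rot: [2.013, 2.404, 0.015]
wrist_force: [0.6, 0.5, 0.4]
width: 0.53
grip_force: 0.0
```

```bash
python3 go.py 24 -38 250 90; python3 - <<'E'
from h import *
s=bot.read_state();p,d=bot.read_camera("wrist");cv2.imwrite("pics/w2.png",p[:,:,::-1])
Q=W2J(cloud("wrist",d,s).reshape(-1,3));b=(Q[:,1]>85)&(Q[:,1]<150)&(Q[:,2]>150)&(Q[:,2]<205)&(abs(Q[:,0]-115)<40)
print(b.sum(),np.percentile(Q[b],[3,50,97],axis=0).round(1))
b=(np.hypot(Q[:,0]-10,Q[:,1]-70)<25)&(Q[:,2]>40)&(Q[:,2]<80);print(b.sum(),np.percentile(Q[b],[3,50,97],axis=0).round(1))
E
```

```text
TCPjig [[130.3 117.1 258. ]] F [0.6 0.5 0.4] t 8.85
shift cm [-15.51 -10.67   2.56] twist -89.96 q [ 0.32  0.2   1.64 -0.    1.3   0.14] tilt [ 0.011  0.003 -1.   ]
1823 [[118.6  86.7 186.3]
 [125.1 111.9 191.5]
 [131.7 134.8 193.4]]
1964 [[-11.5  48.7  59.5]
 [ 10.   70.6  60.9]
 [ 31.7  91.7  62.3]]
```

```bash
python3 - <<'E'
from h import *
def f(n,d):
    Q=W2J(cloud(n,d).reshape(-1,3));b=(np.hypot(Q[:,0]-10,Q[:,1]-70)<24)&(Q[:,2]>50)&(Q[:,2]<75);return b.sum(),np.median(Q[b],0).round(1)
for n in("scene","side"):
    print(n,f(n,np.load(f"pics/{n}0.npz")["d"]),f(n,bot.read_camera(n)[1]))
E
```

```text
scene (np.int64(280), array([10.1, 69.4, 65.9])) (np.int64(279), array([10. , 70.2, 59.9]))
side (np.int64(184), array([ 9.7, 69.5, 64.7])) (np.int64(185), array([10. , 69. , 58.8]))
```

Call:
{"method": "step_arm", "body": {
  "motion": [
    [4.5,0,0,0,-8],
    [4.5,-1,-1,0,-16],
    [4.5,-3,-2,0,-24],
    [4.5,-5,-3,0,-32],
    [4.5,-7,-4.5,0,-40],
    [4.5,-9,-6,0,-48],
    [4.5,-11,-7.5,0,-56],
    [4.5,-13,-9,0,-64],
    [4.5,-15,-10,0,-72],
    [4.5,-15.5,-10.7,0.5,-80],
    [4.5,-15.5,-10.7,1.5,-88],
    [4.5,-15.5,-10.7,2.5,-90],
    [4.5,-15.5,-10.7,2.5,-90]
  ]
}}

```text
time: 10.3
tool_pos: [0.5254, 0.0557, 0.2227]
tcp_rot: [0.275, -3.123, -0.0]
wrist_force: [-1.0, -0.3, -0.8]
width: 0.525
grip_force: 0.0
```

```bash
python3 go.py 22 -38 90 90; python3 - <<'E'
from h import *
s=bot.read_state();p,d=bot.read_camera("wrist");cv2.imwrite("pics/w3.png",p[:,:,::-1])
Q=W2J(cloud("wrist",d,s).reshape(-1,3));b=(abs(Q[:,1]+38)<20)&(Q[:,2]>75)&(Q[:,2]<110)&(Q[:,0]<55)&(Q[:,0]>0)
print(b.sum(),np.percentile(Q[b],[3,50,97],axis=0).round(1))
print(proj("wrist",J2W([(8,-38,90),(60,-38,90)]),s).round())
E
```

```text
TCPjig [[ 17.4 -38.3 222.7]] F [-1.  -0.3 -0.8] t 10.3
shift cm [-0.56  0.02 15.16] twist 0.01 q [ 0.06 -0.    1.92 -0.    1.23 -1.69] tilt [-0.006 -0.    -1.   ]
904 [[  9.5 -45.1  90.8]
 [ 30.3 -39.7  95.5]
 [ 53.4 -33.6  97.4]]
[[283. 188.]
 [283. 251.]]
```

View pics/w3.png

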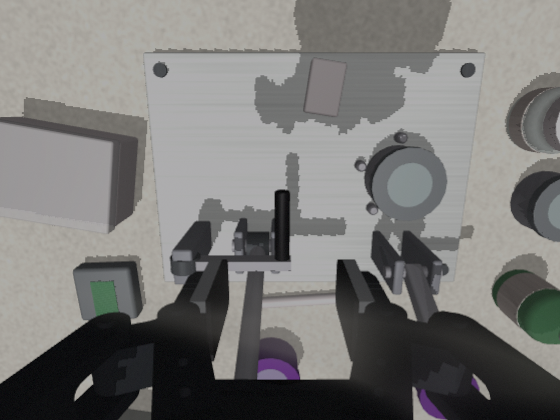

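The lid dropped 6 mm, so it is home, and the clamp is at its stop. The wrist view shows the catch pin at columns 275–290, rows 190–258, centred between the fingers. Descending.

Call:
{"method": "step_arm", "body": {
  "motion": [
    [4.5,-0.5,0,3,0],
    [4.5,-0.5,0,6,0],
    [4.5,-0.5,0,9,0],
    [4.5,-0.5,0,12,0],
    [4.5,-0.5,0,14,0],
    [4.5,-0.5,0,15.1,0],
    [4.5,-0.5,0,15.1,0],
    [0.3,-0.5,0,15.1,0],
    [0.3,-0.5,0,15.1,0],
    [0.3,-0.5,0,15.1,0],
    [0.3,-0.5,0,15.1,0],
    [0.3,-0.5,0,15.1,0],
    [0.3,-0.5,0,15.1,0]
  ],
  "force": 25
}}

```text
time: 11.65
tool_pos: [0.534, 0.0571, 0.0766]
tcp_rot: [-0.276, 3.126, 0.0]
wrist_force: [0.0, 1.4, 5.8]
width: 0.127
grip_force: 25.5
```

```bash
python3 go.py 22 -38 90 90;python3 - <<'E'
import numpy as np
for t in np.linspace(0,2,21): print(round(t,2),"dy",round(7.8*(np.cos(t)-1),2),"dz",round(-7.8*np.sin(t),2))
E
```

```text
TCPjig [[ 26.1 -38.4  76.6]] F [0.  1.4 5.8] t 11.65
shift cm [0.42 0.04 0.56] twist 0.04 q [ 0.06  0.15  2.05  0.    0.94 -1.69] tilt [ 0.003  0.    -1.   ]
0.0 dy 0.0 dz -0.0
0.1 dy -0.04 dz -0.78
0.2 dy -0.16 dz -1.55
0.3 dy -0.35 dz -2.31
0.4 dy -0.62 dz -3.04
0.5 dy -0.95 dz -3.74
0.6 dy -1.36 dz -4.4
0.7 dy -1.83 dz -5.02
0.8 dy -2.37 dz -5.6
0.9 dy -2.95 dz -6.11
1.0 dy -3.59 dz -6.56
1.1 dy -4.26 dz -6.95
1.2 dy -4.97 dz -7.27
1.3 dy -5.71 dz -7.52
1.4 dy -6.47 dz -7.69
1.5 dy -7.25 dz -7.78
1.6 dy -8.03 dz -7.8
1.7 dy -8.8 dz -7.73
1.8 dy -9.57 dz -7.6
1.9 dy -10.32 dz -7.38
2.0 dy -11.05 dz -7.09
```

Call:
{"method": "step_arm", "body": {
  "motion": [
    [0.3,0,-0.04,-0.78,0],
    [0.3,0,-0.16,-1.55,0],
    [0.3,0,-0.35,-2.31,0],
    [0.3,0,-0.62,-3.04,0],
    [0.3,0,-0.95,-3.74,0],
    [0.3,0,-1.36,-4.4,0],
    [0.3,0,-1.83,-5.02,0],
    [0.3,0,-2.37,-5.6,0],
    [0.3,0,-2.95,-6.11,0],
    [0.3,0,-3.59,-6.56,0],
    [0.3,0,-4.26,-6.95,0],
    [0.3,0,-4.97,-7.27,0],
    [0.3,0,-5.71,-7.52,0],
    [0.3,0,-6.47,-7.69,0],
    [0.3,0,-7.25,-7.78,0],
    [0.3,0,-8.03,-7.8,0],
    [0.3,0,-8.8,-7.73,0],
    [0.3,0,-9.57,-7.6,0],
    [0.3,0,-10.32,-7.38,0],
    [0.3,0,-10.9,-7.15,0]
  ]
}}

```text
time: 13.65
tool_pos: [0.5529, -0.0508, 0.147]
tcp_rot: [-0.276, 3.127, 0.0]
wrist_force: [7.1, 3.4, -2.2]
width: 0.127
grip_force: 26.3
```

Call:
{"method": "step_arm", "body": {
  "motion": [
    [0.3,0,0,0,0],
    [0.3,0,-0.15,0.07,0],
    [0.3,0,-0.15,0.07,0]
  ]
}}

```text
time: 13.95
tool_pos: [0.553, -0.0517, 0.1464]
tcp_rot: [-0.276, 3.128, 0.001]
wrist_force: [4.2, 2.6, 3.5]
width: 0.127
grip_force: 27.0
```

```bash
python3 go.py 22 -148.5 161 90
```

```text
TCPjig [[  25.8 -148.9  146.4]] F [4.2 2.6 3.5] t 13.95
shift cm [0.38 0.04 0.44] twist 0.01 q [-0.14  0.11  1.95  0.    1.08 -1.89] tilt [ 0.002  0.001 -1.   ]
```

Call:
{"method": "step_arm", "body": {
  "motion": [
    [4.5,0,0,0,0],
    [4.5,0,0,0,0],
    [4.5,0,0,0,0],
    [4.5,0,0,0,0],
    [4.5,0,0,-3,0],
    [4.5,0,0,-6,0],
    [4.5,0,0,-9.5,0],
    [4.5,0,0,-9.5,0],
    [4.5,0,0,-9.5,0]
  ]
}}

```text
time: 14.85
tool_pos: [0.5525, -0.0521, 0.2421]
tcp_rot: [-0.276, 3.127, -0.001]
wrist_force: [-0.7, -0.0, 0.3]
width: 0.527
grip_force: 0.0
```

```bash
python3 go.py 107 -22 255 0
```

```text
TCPjig [[  25.3 -149.2  242.1]] F [-0.7 -0.   0.3] t 14.85
shift cm [-8.18 12.71  0.61] twist 90.04 q [-0.14  0.03  1.85 -0.    1.26 -1.89] tilt [ 0.002 -0.001 -1.   ]
```

Call:
{"method": "step_arm", "body": {
  "motion": [
    [5,-0.5,1,0,8],
    [5,-1,2,0,16],
    [5,-2,3.5,0,24],
    [5,-3,5,0,32],
    [5,-4,6.5,0,40],
    [5,-5,8,0,48],
    [5,-6,9.5,0,56],
    [5,-7,11,0,64],
    [5,-8.2,12.7,0,72],
    [5,-8.2,12.7,0.3,80],
    [5,-8.2,12.7,0.6,88],
    [5,-8.2,12.7,0.6,90],
    [5,-8.2,12.7,0.6,90],
    [5,-8.2,12.7,0.6,90],
    [5,-8.2,12.7,0.6,90]
  ]
}}

```text
time: 16.35
tool_pos: [0.61, 0.0873, 0.2342]
tcp_rot: [-2.016, -2.408, 0.002]
wrist_force: [-0.0, 0.6, -1.1]
width: 0.583
grip_force: 0.0
```

```bash
python3 go.py 107 -22 190 0; python3 - <<'E'
from h import *
s=bot.read_state();p,d=bot.read_camera("wrist");cv2.imwrite("pics/w4.png",p[:,:,::-1])
Q=W2J(cloud("wrist",d,s).reshape(-1,3));b=(abs(Q[:,1]+22)<20)&(Q[:,2]>175)&(Q[:,2]<205)&(abs(Q[:,0]-107)<25)
print(b.sum(),np.percentile(Q[b],[3,50,97],axis=0).round(1))
p2,d2=bot.read_camera("side");cv2.imwrite("pics/s2.png",p2[:,:,::-1])
Q=W2J(cloud("side",d2).reshape(-1,3));b=(Q[:,1]<-125)&(Q[:,1]>-170)&(Q[:,2]>130)&(Q[:,2]<190)&(Q[:,0]>0)&(Q[:,0]<65)
print("catchpin",b.sum(),np.percentile(Q[b],[3,50,97],axis=0).round(1))
cv2.imwrite("pics/both.png",np.hstack([cv2.resize(p,(400,300)),cv2.resize(p2[100:350,150:450],(360,300))])[:,:,::-1])
E
```

```text
TCPjig [[106.3 -21.9 234.2]] F [-0.   0.6 -1.1] t 16.35
shift cm [-0.01  0.08  6.32] twist 0.07 q [ 0.1   0.15  1.73 -0.    1.26 -0.08] tilt [-0.001 -0.    -1.   ]
2395 [[100.1 -40.7 192.6]
 [108.5 -21.1 198.6]
 [116.7  -2.9 200.5]]
catchpin 227 [[   9.1 -155.8  135.4]
 [  39.2 -152.5  162.6]
 [  64.3 -140.4  165.9]]
```

View pics/both.png

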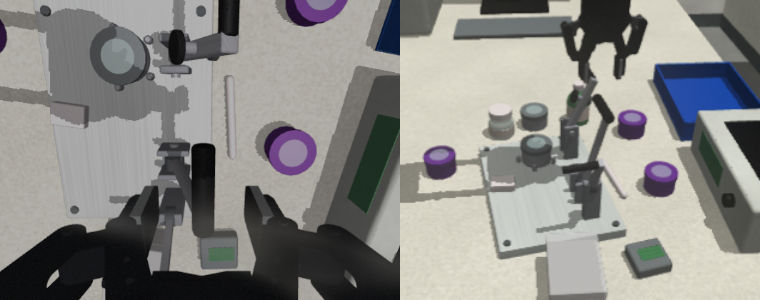

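```bash
python3 - <<'E'
from h import *
u=proj("side",J2W([(8,-148.5,161),(64,-148.5,161),(8,-38,90),(64,-38,90)]));print(u.round(), ((u-[150,100])*1.2+[400,0]).round())
E
```

```text
[[285. 241.]
 [314. 236.]
 [272. 235.]
 [297. 231.]] [[562. 169.]
 [597. 163.]
 [546. 162.]
 [576. 158.]]
```

The left half (wrist view) shows the lever handle at columns 192–215, rows 145–230, between the fingers. In the right half (side view) the catch pin at (562–597, 166) matches the fully-over position. Descending onto the handle.

Call:
{"method": "step_arm", "body": {
  "motion": [
    [5,0,0.2,1.5,0],
    [5,0,0.2,3,0],
    [5,0,0.2,4.5,0],
    [5,0,0.2,5.7,0],
    [5,0,0.2,6.2,0],
    [5,0,0.2,6.2,0],
    [0.5,0,0.2,6.2,0],
    [0.5,0,0.2,6.2,0],
    [0.5,0,0.2,6.2,0],
    [0.5,0,0.2,6.2,0],
    [0.5,0,0.2,6.2,0],
    [0.5,0,0.2,6.2,0]
  ],
  "force": 50
}}

```text
time: 17.65
tool_pos: [0.6117, 0.0877, 0.1741]
tcp_rot: [-2.017, -2.408, 0.001]
wrist_force: [-5.1, -0.9, 4.5]
width: 0.195
grip_force: 48.7
```

```bash
python3 go.py 107 -22 190 0;python3 - <<'E'
import numpy as np
for t in np.linspace(0,1.05,16): print(round(t,2),"dy",round(15*(np.sin(.25-t)-np.sin(.25)),2),"dz",round(-15*(np.cos(.25-t)-np.cos(.25)),2))
E
```

```text
TCPjig [[108.  -21.8 174.1]] F [-5.1 -0.9  4.5] t 17.65
shift cm [-0.02 -0.1   0.31] twist 0.04 q [ 0.1   0.2   1.79 -0.    1.15 -0.07] tilt [-0.001 -0.    -1.   ]
0.0 dy 0.0 dz -0.0
0.07 dy -1.03 dz -0.22
0.14 dy -2.06 dz -0.38
0.21 dy -3.11 dz -0.45
0.28 dy -4.16 dz -0.46
0.35 dy -5.21 dz -0.39
0.42 dy -6.25 dz -0.25
0.49 dy -7.28 dz -0.04
0.56 dy -8.29 dz 0.25
0.63 dy -9.27 dz 0.6
0.7 dy -10.24 dz 1.03
0.77 dy -11.16 dz 1.52
0.84 dy -12.06 dz 2.07
0.91 dy -12.91 dz 2.68
0.98 dy -13.71 dz 3.36
1.05 dy -14.47 dz 4.08
```

Call:
{"method": "step_arm", "body": {
  "motion": [
    [0.5,0,-0.5,-0.1,0],
    [0.5,0,-1.03,-0.22,0],
    [0.5,0,-2.06,-0.38,0],
    [0.5,0,-3.11,-0.45,0],
    [0.5,0,-4.16,-0.46,0],
    [0.5,0,-5.21,-0.39,0],
    [0.5,0,-6.25,-0.25,0],
    [0.5,0,-7.28,-0.04,0],
    [0.5,0,-8.29,0.25,0],
    [0.5,0,-9.27,0.6,0],
    [0.5,0,-10.24,1.03,0],
    [0.5,0,-11.16,1.52,0],
    [0.5,0,-12.06,2.07,0],
    [0.5,0,-12.91,2.68,0],
    [0.5,0,-13.71,3.36,0],
    [0.5,0,-14.1,3.7,0],
    [0.5,0,-14.47,4.08,0],
    [0.5,0,-14.47,4.08,0]
  ]
}}

```text
time: 19.45
tool_pos: [0.4686, 0.0623, 0.1332]
tcp_rot: [-2.017, -2.407, 0.001]
wrist_force: [-1.8, 0.3, 8.2]
width: 0.188
grip_force: 50.0
```

```bash
python3 go.py -38 -22 149.5 0
```

```text
TCPjig [[-37.3 -21.8 133.2]] F [-1.8  0.3  8.2] t 19.45
shift cm [-0.02 -0.07  0.27] twist 0.02 q [ 0.08 -0.04  2.13  0.    1.05 -0.1 ] tilt [-0.001 -0.    -1.   ]
```

Call:
{"method": "step_arm", "body": {
  "motion": [
    [0.5,0,-0.1,0.1,0],
    [0.5,0,-0.2,0.2,0],
    [0.5,0,-0.2,0.2,0],
    [0.5,0,-0.2,0.2,0]
  ]
}}

```text
time: 19.85
tool_pos: [0.4685, 0.0623, 0.1328]
tcp_rot: [2.017, 2.407, 0.003]
wrist_force: [-1.0, 1.8, 14.3]
width: 0.194
grip_force: 50.4
```

```bash
python3 go.py -38 -22 149.5 0; python3 - <<'E'
from h import *
for n in("scene","side"):
    p,d=bot.read_camera(n);Q=W2J(cloud(n,d).reshape(-1,3))
    b=(np.hypot(Q[:,0]-10,Q[:,1]-70)<27)&(Q[:,2]>70)&(Q[:,2]<105);q=Q[b];print(n,b.sum(),np.median(q,0).round(1) if b.sum() else "")
    if b.sum()>30:print("plane",np.linalg.lstsq(np.c_[q[:,:2]-[10,70],np.ones(len(q))],q[:,2],rcond=None)[0].round(3))
    b=(Q[:,1]>85)&(Q[:,1]<150)&(Q[:,2]>150)&(Q[:,2]<205)&(Q[:,0]>80)&(Q[:,0]<160);print("clamp",np.median(Q[b],0).round(1))
    cv2.imwrite(f"pics/{n}9.png",p[100:325,150:450][:,:,::-1] if n=="side" else p[130:330,180:460][:,:,::-1])
cv2.imwrite("pics/end.png",np.hstack([cv2.resize(cv2.imread(f"pics/{n}9.png"),(400,300)) for n in("scene","side")]))
E
```

```text
TCPjig [[-37.5 -21.9 132.8]] F [-1.   1.8 14.3] t 19.85
shift cm [-0.01 -0.05  0.23] twist 0.03 q [ 0.08 -0.04  2.13  0.    1.05 -0.1 ] tilt [ 0.002  0.001 -1.   ]
scene 374 [10.8 69.7 90.4]
plane [-9.0000e-03  2.0000e-03  9.0463e+01]
clamp [126.2 109.7 190.3]
side 164 [16.3 68.1 89.3]
plane [ 2.0000e-03 -1.0000e-03  8.9338e+01]
clamp [120.  109.2 188.9]
```

View pics/end.png

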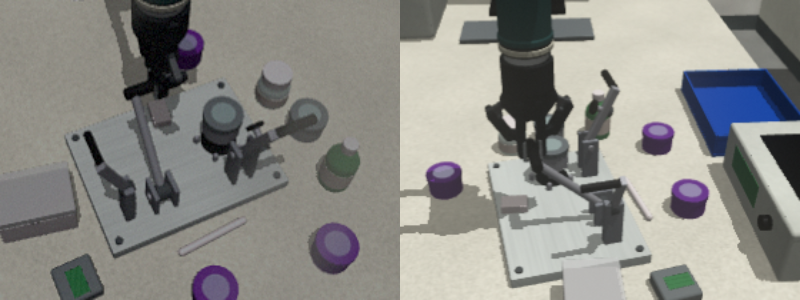

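Call:
{"method": "step_arm", "body": {
  "motion": [
    [0.5,0,-0.1,0,0],
    [0.5,0,-0.25,0,0],
    [0.5,0,-0.25,0,0],
    [0.5,0,-0.25,0,0],
    [0.5,0,-0.25,0,0],
    [0.5,0,-0.25,0,0]
  ]
}}

```text
time: 20.55
tool_pos: [0.4683, 0.0622, 0.133]
tcp_rot: [2.014, 2.404, 0.009]
wrist_force: [6.2, 3.0, 9.4]
width: 0.19
grip_force: 49.8
```

```bash
python3 go.py -38 -22 149.5 0; python3 - <<'E'
from h import *
for n in("scene","side"):
    p,d=bot.read_camera(n);Q=W2J(cloud(n,d).reshape(-1,3))
    b=(np.hypot(Q[:,0]-10,Q[:,1]-70)<27)&(Q[:,2]>70)&(Q[:,2]<105);print(n,np.median(Q[b],0).round(2))
s=bot.read_state();print(s["wrist_force"],s["tool_pos"])
E
```

```text
TCPjig [[-37.7 -21.9 133. ]] F [6.2 3.  9.4] t 20.55
shift cm [-0.01 -0.03  0.25] twist 0.03 q [ 0.08 -0.04  2.13  0.    1.04 -0.1 ] tilt [ 0.007  0.001 -1.   ]
scene [10.87 69.95 90.36]
side [15.8  67.28 89.28]
[5.89779243 2.81810206 9.61353137] [0.46831254 0.06215333 0.13301391]
```

```bash
python3 -c "
from workcell import bot
print(bot.finish_job())"
```

```text
the job is handed in; nothing more can be done
None
```

The job is handed in at about 21 s: the lid is pressed home, the clamp is back on its stop and the catch is fully over. The lever is held against its end stop with the chamber lifted level by about 30.5 mm (31 mm is full travel); the judge's verdict was not shown.

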